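Pin the forming chamber in line and change the feed over through off

TASK

The chamber carriage of the forming station stands a little off its place: take the tapered drift from its stand and push it fully home, down to its collar, through the hole in the carriage and the hole in the base under it, so that the two pull into line, and leave it there. Only then change the feed over: bring the lever of the changeover switch to upright centre-off, let it rest there for two full seconds, and then throw it all the way over to the side opposite to where it was and let go. Leave the other things on the bench where they are.

Things in the scene. Friction and masses are not known exactly. Their poses are not given: they have to be found in the camera images.
- former: Forming station: grey box fixed to the bench, 260 mm (its x) by 220 mm (its y) by 55 mm high, origin under its centre, z up; a white key panel is on its far side (+x). On it an aluminium carriage plate, 240 x 160 x 12 mm (top 69 mm above the bench), slides along the station's y. The carriage carries a round steel chamber, 124 mm across, its centre 38 mm to +x of the origin and its rim 107 mm above the bench. The holes are near the end that faces the robot.
- base_hole (a point): Centre of the mouth of the vertical hole, 25 mm across, in the fixed base, 95 mm to -x of the station's origin, 55 mm above the bench (2 mm below the carriage plate). It goes through to the bench. Axes as the station's.
- carriage_hole (a point): Centre of the upper mouth of the 25 mm hole in the carriage plate, 69 mm above the bench. It starts 5 to 8 mm to one side (station's +y) of the base hole and slides with the carriage.
- carriage (a joint): Slide of the carriage along the station's y, in m: 0 = the two holes in line, positive towards +y, range -0.012 to 0.012. It stays where it is left; about 2 N moves it. Starts at 0.005 to 0.008.
- stand: Grey plastic block fixed to the bench, 100 mm (x) by 80 mm (y) by 72 mm high, origin under its centre. The drift hangs by its collar in a 27 mm hole through the block, 12 mm to -x of the centre. Three small pins stick out 6 mm from the top along its +x edge.
- drift: Tapered steel drift, 135 mm long, about 0.3 kg, upright, origin at the centre of its lower tip, z up towards the handle. From the tip: a cone from 8 mm across to 22.6 mm at 55 mm, straight to 65 mm, a flat collar 40 mm across from 65 to 73 mm, then a round handle 28 mm across from 73 to 135 mm. With the collar down on the carriage its tip is 4 mm above the bench. It is stuck by friction when part way in: push it (about 5 to 20 N). In the stand its tip is 7 mm above the bench.
- drift_shoulder (a point): Centre of the underside of the drift's collar, 65 mm above its tip. With the drift home it lies 14 mm above point base_hole (on the carriage plate).
- switch: Changeover switch: grey box fixed to the bench, 100 mm (x) by 130 mm (y) by 85 mm high, origin under its centre, z up. Three white ticks on the top mark side, off, side along its y. The lever's pivot axis is parallel to the box's x and passes 90 mm above the origin.
- lever (a joint): Lever of the switch, a 13 mm steel rod with a barrel-shaped grip across its end, in rad: 0 = upright (off), positive leans to the switch's +y, stops at +0.7 and -0.7. It stays where it is left (friction, about 1.5 N at the grip); a gripper holding it may creep a little against it, so look where the lever really stands. Starts at 0.62 to 0.7; the other side is -0.7.
- lever_grip (a point): Centre of the black grip at the end of the lever, 110 mm from the pivot: a cylinder 32 mm across and 40 mm long, with flat ends, its axis along the switch's x (parallel to the pivot).
- cast_a: Loose bystander: plaster dental cast, about 70 x 66 x 32 mm. Origin under its centre.
- cast_b: Loose bystander: another plaster cast of the same size.
- bottle: Loose bystander: amber bottle, 44 mm across, 100 mm high. Origin under its centre.
- jar: Loose bystander: white jar, 60 mm across, 55 mm high. Origin under its centre.
- bowl: Loose bystander: rubber mixing bowl, 110 mm across, 50 mm high. Origin under its centre.
- pan: Loose bystander: grey work pan, 130 x 170 x 45 mm. Origin under its centre.
Things that resemble listed ones, but are neither listed nor needed, are in the scene too. What is shaped like the drift but red is not meant.

How it is judged:
By the outcome, as a careful person would: the job done as asked, in the order asked, and still so for the second after the job is handed in, with the robot touching nothing.
It also fails if it takes over 67 s, if anything falls off the work surface, if the arm or the gripper's body presses on something with over 40 N, if the wrist force passes 120 N, or if a joint passes its speed limit or range.

ROBOT

A 6-joint arm with a two-finger parallel gripper is mounted at the origin on the work surface. World frame = base frame: x ahead of the robot, y to its left, z up, the work surface at z = 0. Lengths are in m, angles in rad, forces in N, time in s.
With the tool pointing down it reaches from about 0.35 to 0.975 m from the base axis. Payload 7.1 kg.
Tool frame: the origin (TCP) lies at the very end of the fingers, on their centre line; the grasp point (between the pads) lies 19 mm behind it; z points along the fingers, y is the line along which they close (so a half turn about z gives the same grasp; the last joint's range is limited). The gripper opens to 88 mm and grips with 3 to 60 N. Pads are 20 mm wide; open, the fingers measure 115 mm over their backs; the gripper's body (75 mm by 178 mm) begins 61 mm behind the grasp point.
Start: joints at [-0.019, 0.423, 1.63, -0, 1.089, -0.019], TCP at [0.625, 0, 0.223] pointing down, gripper open.
Joint ranges: [-3, 3], [-0.9, 2.11], [0.09, 2.58], [-1.31, 4.45], [0.11, 2.69], [-2.54, 2.54]. Speed limits (rad/s): [2.39, 2.39, 3.01, 3.14, 3.14, 3.14].

INTERFACE

Orientations are given as a rotation vector (axis times angle).
In Python, from cell import arm gives the robot as it stands.
- The arm moves only by the shell command python3 -m jog 'ROWS' [FORCE]. ROWS is JSON, one flat list of numbers, 7 for each row, row after row: the turn, a rotation vector about the tool's x, y, z in rad, then the shift along the tool's x, y, z in mm, then the finger opening in mm, from 0 to 87.8. In form: [wx, wy, wz, dx, dy, dz, claw, wx, wy, wz, dx, dy, dz, claw, ...]. A call has 1 to 20 rows; each row is the pose to reach, as a shift and turn from the pose commanded when the call began, along the tool's axes at that moment; what a row does not reach only later rows make up. A row lasts 1/8 s, in which the tool goes at most 62.5 mm and 10.7 degrees, less where a joint would pass 70% of its speed; a pose out of reach is approached as far as the arm can. A call with a gripper value outside its range is refused whole. The fingers move at their own pace and stop on an object; FORCE is the grip in N (left out, the last holds). Time passes only in rows, so rows that repeat a pose let the fingers close. It gives the time, the measured TCP pose, the force, the opening and the grip force at its end, in the units of the state.
- arm.state(): the state, without advancing time (a new reading comes with each control period).
- arm.read_camera(name): name is "scene" or "side" or "wrist"; returns a dict with "img" (384x512x3 uint8, red, green, blue), "range_z" (384x512 float32, m along the optical axis (not along the pixel's ray), 0 where there is no reading), "K" (3x3 intrinsics, pixels), "rvec" (rotation vector, rad) and "tvec" (3), from world to camera coordinates, as OpenCV has them; the wrist camera has in their place "T_tool_cam" (4x4, takes a point from camera to tool coordinates, whose origin is the TCP and whose axes are the flange's). Camera axes: x right, y down, z forward; pixel columns grow to the right and rows downward; lengths in m; the calibration is good to about 2 mm. A picture is of the moment at which its call begins: read the wrist's pose just before it.
- arm.finish_job(): hands the job in; it is judged then, once.
The state is a dict: "time": time; "q": joint angles; "joint_vel": joint speeds; "joint_torque": joint torques, N m; "tool_pos": TCP position; "ee_rot": TCP orientation; "force": force on the tool from outside, world axes, zero at the start; "torque": the same for the moment, N m; "gripper_width": finger opening in m; "grasp_force": force on a finger pad.
Only numpy, scipy, OpenCV 4.12 (cv2) and the standard library are available. Lean on these libraries where they do the work, as an engineer would, in place of code of your own. Each camera call takes 0.05 s, during which the arm holds its last target. There are 200 camera calls.

## Working session

There is one attempt and no reset: what is moved stays moved. The work goes in short steps, Python scripts to look and compute and a shell command to move; the robot and the scene stay as the last step left them, time stands still between calls to the robot, and variables do not carry over. Pictures are saved under pics/ and viewed, at most 10 in all, crops included, and the job is handed in when it is done.

```bash
ls; mkdir -p pics; cat > h.py <<'E'
import numpy as np, cv2
from cell import arm
def grab(n):
    s=arm.state(); c=arm.read_camera(n)
    if n=="wrist":
        T=np.eye(4); T[:3,:3]=cv2.Rodrigues(np.array(s["ee_rot"],float))[0]; T[:3,3]=s["tool_pos"]
        W=T@np.array(c["T_tool_cam"])
    else:
        E=np.eye(4); E[:3,:3]=cv2.Rodrigues(np.array(c["rvec"],float))[0]; E[:3,3]=np.ravel(c["tvec"]); W=np.linalg.inv(E)
    c["W"]=W; return c
def cloud(c):
    z=c["range_z"]; v,u=np.mgrid[:384,:512]; K=np.array(c["K"])
    p=np.stack([(u-K[0,2])/K[0,0]*z,(v-K[1,2])/K[1,1]*z,z],-1)
    P=p@c["W"][:3,:3].T+c["W"][:3,3]; P[z<=0]=np.nan; return P
def ray(c,u,v,h):
    K=np.array(c["K"]); d=c["W"][:3,:3]@np.array([(u-K[0,2])/K[0,0],(v-K[1,2])/K[1,1],1]); o=c["W"][:3,3]
    return o+d*(h-o[2])/d[2]
def save(n,img): cv2.imwrite("pics/"+n,img[:,:,::-1])
E
python3 - <<'E'
from h import *
import pickle
a=grab("scene"); b=grab("side")
pickle.dump([a,b],open("v0.pkl","wb"))
save("scene.png",a["img"]);save("side.png",b["img"])
print(a["W"].round(3),b["W"].round(3),a["K"],arm.state()["time"])
E
```

```text
pics
[[ 0.882  0.328 -0.339  1.067]
 [ 0.471 -0.641  0.606 -0.934]
 [-0.019 -0.694 -0.72   1.281]
 [ 0.     0.     0.     1.   ]] [[ 0.88  -0.314  0.356  0.044]
 [-0.475 -0.589  0.653 -0.878]
 [ 0.005 -0.744 -0.668  1.006]
 [ 0.     0.     0.     1.   ]] [[458.62846854   0.         252.97979252]
 [  0.         458.62846854 191.23410173]
 [  0.           0.           1.        ]] 0.1
```

View pics/scene.png

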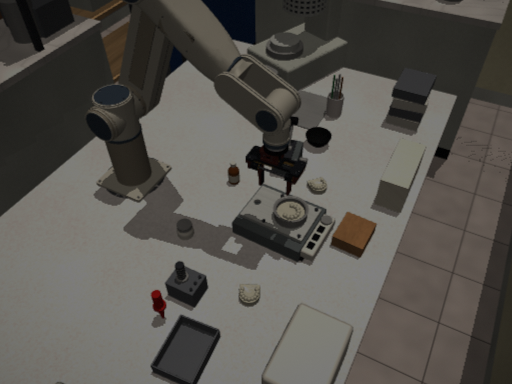

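View pics/side.png

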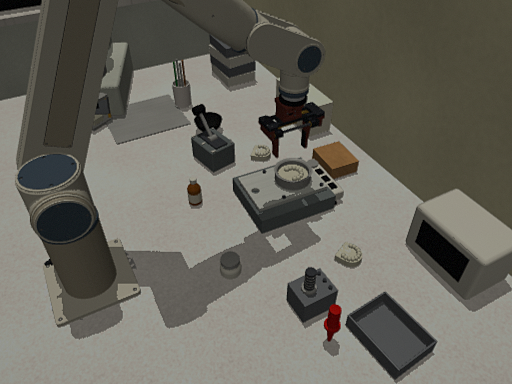

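The scene picture shows the station at about (280,218), the dark stand with the drift at (187,283), the red lookalike at (158,303), and the pan at (187,350). In the side picture the switch and its lever are at (212,145), the stand at (312,293) and the red one at (333,322). Drift candidates are the dark one in the stand at side (311,278) and the red one at (333,322). The dark one fits: it stands in a stand and is not red. I'll confirm that in an enlarged crop.

```bash
python3 - <<'E'
from h import *
import pickle
a,b=pickle.load(open("v0.pkl","rb"))
r=lambda i,x,y,w,h:cv2.resize(i[y:y+h,x:x+w],(400,300),interpolation=cv2.INTER_CUBIC)
A,B=a["img"],b["img"]
bright=lambda i:np.clip(i.astype(float)*1.7,0,255).astype(np.uint8)
save("crops.png",bright(np.vstack([np.hstack([r(B,275,255,80,60),r(A,140,250,80,60)]),np.hstack([r(B,180,95,80,60),r(B,225,140,133,100)])])))
Pa,Pb=cloud(a),cloud(b)
for n,P,us in (("scene",Pa,[(187,285),(181,268),(185,226),(249,293),(187,350),(290,211),(234,173)]),("side",Pb,[(311,272),(312,300),(213,140),(230,262),(349,253),(293,172),(194,190),(261,152)])):
    for u,v in us: print(n,u,v,P[v,u].round(3))
# red extent
E
```

```text
scene 187 285 [ 0.507 -0.363  0.075]
scene 181 268 [ 0.489 -0.353  0.14 ]
scene 185 226 [ 0.36  -0.16   0.058]
scene 249 293 [ 0.673 -0.272  0.023]
scene 187 350 [ 0.599 -0.514  0.009]
scene 290 211 [0.667 0.039 0.095]
scene 234 173 [0.382 0.144 0.062]
side 311 272 [ 0.477 -0.351  0.141]
side 312 300 [ 0.467 -0.381  0.071]
side 213 140 [0.517 0.322 0.091]
side 230 262 [ 0.346 -0.167  0.054]
side 349 253 [ 0.669 -0.274  0.023]
side 293 172 [0.674 0.044 0.088]
side 194 190 [0.367 0.136 0.067]
side 261 152 [0.675 0.261 0.024]
```

View pics/crops.png

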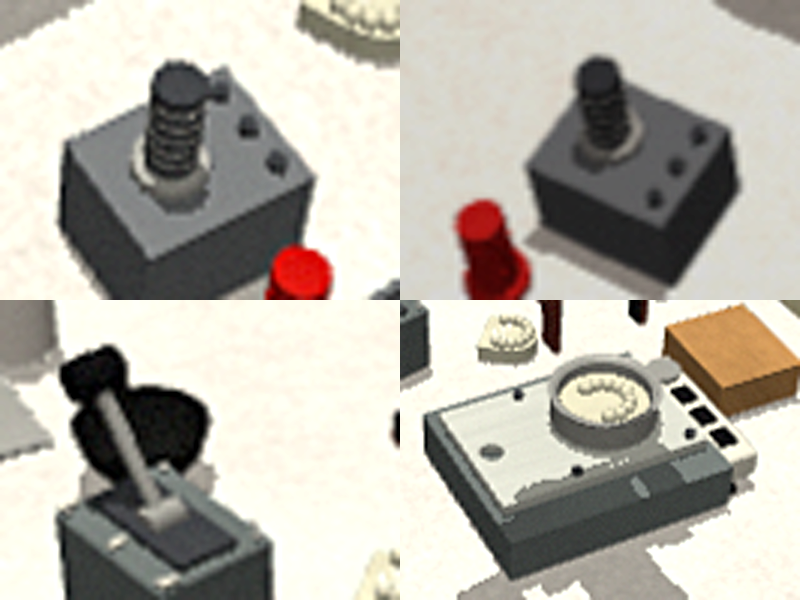

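The crops confirm it. The black-handled drift with its light collar stands in the grey block, which has three pins, and the red one stands loose beside it. The carriage hole is at about side (256,191). The lever leans to image left, with the bowl close behind it. Next I'll get the numbers.

```bash
python3 - <<'E'
from h import *
import pickle
a,b=pickle.load(open("v0.pkl","rb"))
def rect(X):
    (c,s,an)=cv2.minAreaRect((X*1000).astype(np.float32)); return np.round(c,1),np.round(s,1),round(an,1)
for n,c in (("scene",a),("side",b)):
    P=cloud(c); x,y,z=P[...,0],P[...,1],P[...,2]
    def sel(x0,x1,y0,y1,z0,z1): return P[(x>x0)&(x<x1)&(y>y0)&(y<y1)&(z>z0)&(z<z1)]
    t=sel(.4,.6,-.45,-.28,.135,.15); print(n,"drift top",len(t),rect(t[:,:2]),t.mean(0).round(4))
    t=sel(.38,.6,-.46,-.26,.067,.074); print("stand top",rect(t[:,:2]))
    t=sel(.4,.85,-.17,.2,.065,.073); print("plate",len(t),rect(t[:,:2]))
    t=sel(.4,.85,-.17,.2,.045,.062); print("station",rect(t[:,:2]))
    t=sel(.5,.85,-.1,.15,.102,.112); print("rim",len(t),rect(t[:,:2]),t.mean(0))
    t=sel(.4,.65,.22,.42,.08,.09); print("switch top",len(t),rect(t[:,:2]))
    t=sel(.4,.65,.22,.52,.15,.25); print("grip",len(t),rect(t[:,:2]),t.min(0),t.max(0))
    t=sel(.4,.7,.3,.6,.03,.055); print("bowl",len(t),rect(t[:,:2]))
h=ray(b,256,191,.069); print("hole side",h)
print(cloud(b)[186:196:2,252:262:2,2].round(3))
r=cv2.inRange(cv2.cvtColor(b["img"],cv2.COLOR_RGB2HSV),(0,180,60),(8,255,255))
P=cloud(b)[r>0]; P=P[P[:,0]>.3]; print("red",np.nanmean(P,0),np.nanmax(P,0))
E
```

```text
scene drift top 74 (array([ 475.5, -392.4]), array([115.4,  28.6]), 89.0) [ 0.4772 -0.358   0.1418]
stand top (array([ 488.7, -383.5]), array([103.8, 151.8]), 1.7)
plate 1176 (array([627.9,  38.6]), array([166.4, 244.4]), 86.9)
station (array([671.6,  38.9]), array([252.5, 356.2]), 89.9)
rim 266 (array([666.2,  37.5]), array([116.8, 124.8]), 24.2) [0.6648371  0.04245794 0.10673928]
switch top 131 (array([538.8, 346.8]), array([ 50.9, 123.3]), 12.0)
grip 74 (array([512.3, 395.8]), array([31.7, 37.5]), 33.4) [0.4902547  0.37145568 0.15001765] [0.52473579 0.41515803 0.19658406]
bowl 261 (array([589.5, 460. ]), array([106.9, 233.8]), 14.9)
side drift top 100 (array([ 470.1, -390.6]), array([114.6,  25.7]), 79.8) [ 0.4766 -0.3513  0.1402]
stand top (array([ 490.8, -383.2]), array([101.7, 149.9]), 1.0)
plate 1433 (array([629.2,  37.5]), array([166.7, 240.8]), 87.5)
station (array([672.1,  38.9]), array([355.7, 250.1]), 0.1)
rim 226 (array([668. ,  37.3]), array([122.2, 120. ]), 68.2) [0.66998327 0.04185255 0.1052049 ]
switch top 446 (array([518.9, 330.9]), array([101.3, 130.9]), 12.1)
grip 139 (array([503.4, 396.7]), array([38.2, 46.5]), 89.2) [0.48028813 0.37750589 0.15089114] [0.52673776 0.41602491 0.1927663 ]
bowl 280 (array([542.4, 435. ]), array([289.4, 147.1]), 79.1)
hole side [0.53564028 0.03838679 0.069     ]
[[0.068 0.069 0.068 0.069 0.068]
 [0.067 0.066 0.067 0.065 0.069]
 [0.062 0.061 0.059 0.063 0.064]
 [0.054 0.054 0.056 0.054 0.067]
 [0.067 0.07  0.069 0.069 0.066]]
red [ 0.46673737 -0.46405711  0.10009398] [ 0.53698335 -0.38737892  0.13770189]
```

```bash
python3 - <<'E'
from h import *
s=arm.state(); print(s["tool_pos"],s["ee_rot"],s["gripper_width"],s["force"])
w=grab("wrist"); save("w0.png",w["img"]); print(np.array(w["T_tool_cam"]).round(3)); print(w["W"].round(3)); print(w["K"])
import pickle; pickle.dump(w,open("w0.pkl","wb"))
E
```

```text
[6.24520814e-01 3.76806618e-05 2.22027698e-01] [-2.22076295e+00 -2.22080351e+00  1.42428271e-03] 0.08795336546354915 [-0.43800747 -0.9983263  -0.67441319]
[[ 0.001 -0.958 -0.288  0.079]
 [ 1.     0.001 -0.     0.   ]
 [ 0.    -0.288  0.958 -0.162]
 [ 0.     0.     0.     1.   ]]
[[ 1.     0.001 -0.001  0.625]
 [ 0.001 -0.958 -0.288  0.079]
 [-0.002  0.288 -0.958  0.384]
 [ 0.     0.     0.     1.   ]]
[[284.80102603   0.         263.23453492]
 [  0.         284.80102603 193.45283163]
 [  0.           0.           1.        ]]
```

View pics/w0.png

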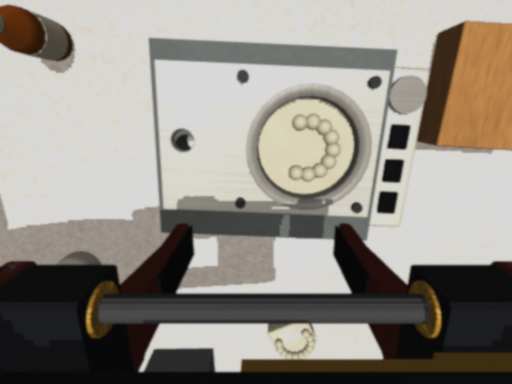

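The wrist view shows the carriage hole at (182,140) and the chamber centred near (307,146). The plate lies between two grey base bands, rotated slightly clockwise. Key panel is on the right (+x).

```bash
python3 - <<'E'
from h import *
import pickle
w=pickle.load(open("w0.pkl","rb")); P=cloud(w); I=w["img"]; g=cv2.cvtColor(I,cv2.COLOR_RGB2GRAY)
# hole: depth below plate or dark within window
sub=g[122:160,165:202]; print(sub[::4,::3])
m=(sub<150).astype(np.uint8)
cs,_=cv2.findContours(m,cv2.RETR_EXTERNAL,cv2.CHAIN_APPROX_NONE); c=max(cs,key=cv2.contourArea)
e=cv2.fitEllipse(c); print("hole px",e[0][0]+165,e[0][1]+122,e[1]); print(ray(w,e[0][0]+165,e[0][1]+122,.069))
# edges: along columns find gradient transitions
L={}
def line(pts,h):
    X=np.array([ray(w,u,v,h)[:2] for u,v in pts]); vx,vy,x0,y0=cv2.fitLine(X.astype(np.float32),cv2.DIST_HUBER,0,.01,.01).ravel(); return np.degrees(np.arctan(vy/vx)),y0+(0.627-x0)*vy/vx
gf=cv2.GaussianBlur(g,(3,3),0).astype(float)
def edge(cols,r0,r1,sign):
    out=[]
    for u in cols:
        d=np.diff(gf[r0:r1,u])*sign; k=int(d.argmax())
        if 0<k<len(d)-1:
            den=d[k-1]-2*d[k]+d[k+1]; o=.5*(d[k-1]-d[k+1])/den if den else 0
        else:o=0
        out.append((u,r0+k+.5+o))
    return out
print("station +y edge",line(edge(range(170,380,5),33,54,-1),.055))
print("plate +y edge",line(edge(range(170,370,5),53,80,1),.069))
print("plate -y edge",line(edge(range(175,360,5),202,222,-1),.069))
print("chamber rim")
t=P[(P[...,2]>.1)&(P[...,2]<.112)&(P[...,0]>.57)&(P[...,0]<.76)&(P[...,1]>-.06)&(P[...,1]<.12)]
print(cv2.minEnclosingCircle((t[:,:2]*1000).astype(np.float32)))
q=P[(P[...,2]>.064)&(P[...,2]<.074)&(P[...,0]<.8)]; print(cv2.minAreaRect((q[:,:2]*1000).astype(np.float32)))
q=P[(P[...,2]>.05)&(P[...,2]<.06)&(P[...,0]<.8)&(P[...,0]>.48)&(P[...,1]>.08)]; print(cv2.minAreaRect((q[:,:2]*1000).astype(np.float32)))
E
```

```text
[[216 216 216 216 217 216 216 216 216 216 216 215 216]
 [215 216 215 215 215 213 214 216 216 216 216 215 216]
 [212 212 212 174  97  90 107 135 192 215 215 216 216]
 [216 215 170  72 102  95  77  73 104 182 216 216 216]
 [213 209 116  80  63  31  29  55 143 143 207 216 215]
 [215 213 144  65  33  31  32  50 194 212 211 215 216]
 [215 215 201 104  56  32  36  37 122 200 214 216 216]
 [215 214 216 208 157 106  83  91 159 213 215 216 216]
 [214 214 214 215 215 212 213 214 215 216 214 215 215]
 [214 215 215 215 215 216 216 215 216 216 216 216 216]]
hole px 181.1182861328125 139.6748504638672 (20.27589988708496, 22.85004234313965)
[0.53467329 0.04528877 0.069     ]
station +y edge (np.float32(-2.3937714), np.float32(0.14332768))
plate +y edge (np.float32(-2.4166343), np.float32(0.12110022))
plate -y edge (np.float32(-2.3485775), np.float32(-0.039258763))
chamber rim
((668.539306640625, 39.06717300415039), 61.127838134765625)
((553.9270629882812, 52.75514221191406), (185.48899841308594, 411.6058654785156), 80.95092010498047)
((651.1544189453125, 114.57292175292969), (297.5201721191406, 67.81102752685547), 0.056390222162008286)
```

```bash
python3 -m jog '[0,0,0,-190,-75,-28,60, 0,0,0,-380,-145,-28,60, 0,0,0,-380,-145,-28,60, 0,0,0,-380,-145,-28,60, 0,0,0,-380,-145,-28,60, 0,0,0,-380,-145,-28,60, 0,0,0,-380,-145,-28,60, 0,0,0,-380,-145,-28,60, 0,0,0,-380,-145,-28,60]' 40
python3 - <<'E'
from h import *
s=arm.state(); print(s["tool_pos"],s["ee_rot"],np.abs(s["joint_vel"]).max(),s["time"])
w=grab("wrist"); save("w1.png",w["img"])
P=cloud(w)
t=P[(P[...,2]>.136)&(P[...,2]<.147)&(P[...,0]>.43)&(P[...,0]<.53)&(P[...,1]>-.41)&(P[...,1]<-.3)]
print(len(t),cv2.minEnclosingCircle((t[:,:2]*1000).astype(np.float32)),cv2.minAreaRect((t[:,:2]*1000).astype(np.float32)),t.mean(0))
t=P[(P[...,2]>.130)&(P[...,2]<.147)&(P[...,1]<-.42)]; print("red",len(t),t.mean(0) if len(t) else 0)
t=P[(P[...,2]>.068)&(P[...,2]<.076)&(P[...,0]>.41)&(P[...,0]<.57)&(P[...,1]>-.42)&(P[...,1]<-.28)]; print("stand",cv2.minAreaRect((t[:,:2]*1000).astype(np.float32)))
import pickle; pickle.dump(w,open("w1.pkl","wb"))
E
```

```text
time: 1.27
tool_pos: [0.48, -0.3792, 0.2503]
ee_rot: [-2.221, -2.221, -0.0]
force: [-0.2, -0.4, 0.2]
gripper_width: 0.0605
grasp_force: 0.0
[ 0.47998019 -0.37915943  0.2502859 ] [-2.22088432e+00 -2.22062948e+00 -4.58893830e-04] 0.020194345248828773 1.275
646 ((478.7456970214844, -347.4905090332031), 13.928812980651855) ((478.53240966796875, -347.53265380859375), (27.40764808654785, 26.60024642944336), 44.1966438293457) [ 0.47869218 -0.34698371  0.14165946]
red 484 [ 0.47236547 -0.45684277  0.13466981]
stand ((490.7088928222656, -347.6848449707031), (100.13639068603516, 80.2420654296875), 0.9610514640808105)
```

View pics/w1.png

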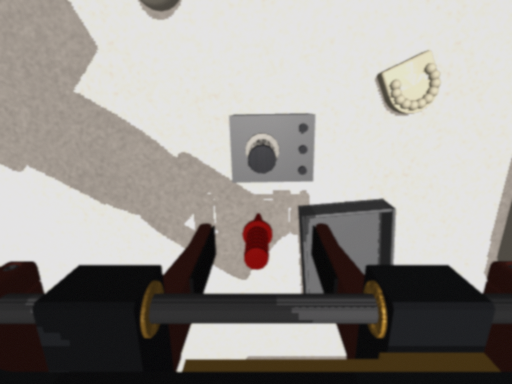

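The view shows the dark drift at (262,155) in the stand with its three pins on +x. The red decoy is at (257,250), 110 mm away, and clear of the fingers.

```bash
python3 -m jog '[0,0,0,32,-1,0,60, 0,0,0,32,-1,0,60, 0,0,0,32,-1,50,60, 0,0,0,32,-1,100,60, 0,0,0,32,-1,140,60, 0,0,0,32,-1,158,60, 0,0,0,32,-1,158,60, 0,0,0,32,-1,158,60, 0,0,0,32,-1,158,10, 0,0,0,32,-1,158,10, 0,0,0,32,-1,158,10, 0,0,0,32,-1,158,10, 0,0,0,32,-1,158,10, 0,0,0,32,-1,158,10]' 60
```

```text
time: 3.08
tool_pos: [0.4789, -0.3481, 0.093]
ee_rot: [2.221, 2.221, -0.0]
force: [-1.8, 1.4, 5.3]
gripper_width: 0.0274
grasp_force: 60.0
```

```bash
python3 -m jog '[0,0,0,0,0,-15,10, 0,0,0,0,0,-50,10, 0,0,0,0,0,-100,10, 0,0,0,0,0,-130,10, 0,0,0,30,5,-140,10, 0,0,0,80,12,-140,10, 0,0,0,130,19,-140,10, 0,0,0,180,26,-140,10, 0,0,0,230,33,-140,10, 0,0,0,280,40,-140,10, 0,0,0,330,47,-140,10, 0,0,0,370,54,-140,10, 0,0,0,385,56,-140,10, 0,0,0,388,56,-140,10, 0,0,0,388,56,-140,10, 0,0,0,388,56,-140,10]'
python3 - <<'E'
from h import *
s=arm.state(); print(s["tool_pos"],s["ee_rot"],s["force"])
a,b,w=grab("scene"),grab("side"),grab("wrist")
save("c1.png",np.hstack([cv2.resize(i["img"][y:y+100,x:x+100],(400,400),interpolation=cv2.INTER_CUBIC) for i,x,y in((a,210,140),(b,205,110))]))
import pickle; pickle.dump([a,b,w],open("v1.pkl","wb"))
E
```

```text
time: 5.08
tool_pos: [0.5348, 0.0389, 0.2327]
ee_rot: [-2.223, -2.22, 0.001]
force: [-0.5, 0.3, -4.8]
gripper_width: 0.0275
grasp_force: 60.0
[0.534817   0.03888735 0.23266076] [-2.22301662e+00 -2.21985416e+00  5.23875152e-04] [-0.45569814  0.3206153  -4.84683146]
```

View pics/c1.png

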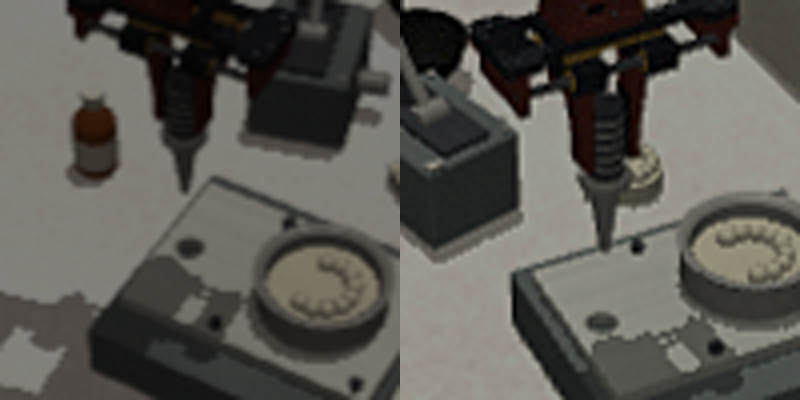

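The drift hangs straight in the fingers. Its tip is at scene (256,187) and side (257,172); the hole is at scene (257.5,201.5) and side (255.3,190.5).

```bash
python3 - <<'E'
from h import *
import pickle
a,b,w=pickle.load(open("v1.pkl","rb"))
def tri(p,q):
    A=[];B=[]
    for c,(u,v) in((a,p),(b,q)):
        K=np.array(c["K"]);d=c["W"][:3,:3]@[(u-K[0,2])/K[0,0],(v-K[1,2])/K[1,1],1];d/=np.linalg.norm(d);M=np.eye(3)-np.outer(d,d);A.append(M);B.append(M@c["W"][:3,3])
    return np.linalg.lstsq(np.vstack(A),np.hstack(B),rcond=None)[0]
print("tip",tri((256.2,187.5),(256.75,171.75)),"hole",tri((257.5,201.5),(255.3,190.5)))
print(ray(a,257.5,201.5,.069),ray(b,255.3,190.5,.069), ray(a,256.2,187.5,.148),ray(b,256.75,171.75,.148))
E
```

```text
tip [0.53647698 0.03683981 0.1495842 ] hole [0.53568233 0.04547655 0.06830575]
[0.53498234 0.04795594 0.069     ] [0.53480991 0.0414836  0.069     ] [0.53504141 0.04015419 0.148     ] [0.53701212 0.03636545 0.148     ]
```

```bash
python3 -m jog '[0,0,0,1,0,30,10, 0,0,0,1,0,60,10, 0,0,0,1,0,70,10, 0,0,0,1,0,76,10, 0,0,0,1,0,82,10, 0,0,0,1,0,88,10, 0,0,0,1,0,92,10, 0,0,0,1,0,92,10]'
```

```text
time: 6.22
tool_pos: [0.5349, 0.041, 0.1405]
ee_rot: [-2.221, -2.221, 0.0]
force: [-1.2, -0.4, -3.3]
gripper_width: 0.0271
grasp_force: 60.0
```

```bash
python3 -m jog '[0,0,0,-1,0,4,10, 0,0,0,-2,0,8,10, 0,0,0,-2,0,12,10, 0,0,0,-2,0,16,10, 0,0,0,-2,0,20,10, 0,0,0,-2,0,20,10]'
```

```text
time: 6.98
tool_pos: [0.5349, 0.0392, 0.1203]
ee_rot: [-2.221, -2.221, 0.0]
force: [-0.2, 2.4, -3.9]
gripper_width: 0.0276
grasp_force: 60.0
```

```bash
python3 -m jog '[0,0,0,0,0,4,10, 0,0,0,0,0,8,10, 0,0,0,0,0,12,10, 0,0,0,0,0,15,10, 0,0,0,0,0,15,10]'
```

```text
time: 7.6
tool_pos: [0.5348, 0.039, 0.1053]
ee_rot: [-2.221, -2.221, 0.001]
force: [0.5, 1.9, -4.6]
gripper_width: 0.0275
grasp_force: 60.0
```

```bash
python3 -m jog '[0,0,0,0,0,3,10, 0,0,0,0,0,6,10, 0,0,0,0,0,8,10, 0,0,0,0,0,10,10, 0,0,0,0,0,10,10]'
```

```text
time: 8.22
tool_pos: [0.5349, 0.039, 0.0954]
ee_rot: [-2.221, -2.221, 0.0]
force: [0.9, 2.5, -4.4]
gripper_width: 0.0272
grasp_force: 60.0
```

```bash
python3 -m jog '[0,0,0,0,0,2,10, 0,0,0,0,0,3,10, 0,0,0,0,0,4,10, 0,0,0,0,0,4,10]'; python3 -m jog '[0,0,0,0,0,1,10, 0,0,0,0,0,2,10, 0,0,0,0,0,3,10, 0,0,0,0,0,3,10]'
```

```text
time: 8.72
tool_pos: [0.535, 0.039, 0.0916]
ee_rot: [-2.221, -2.221, 0.0]
force: [0.5, 1.7, -4.2]
gripper_width: 0.0273
grasp_force: 60.0
time: 9.22
tool_pos: [0.535, 0.039, 0.0899]
ee_rot: [2.221, 2.221, 0.0]
force: [-4.4, 1.2, 12.8]
gripper_width: 0.0272
grasp_force: 60.0
```

```bash
python3 -m jog '[0,0,0,0,0,1,10, 0,0,0,0,0,1,10, 0,0,0,0,0,2,10, 0,0,0,0,0,2,10]'
python3 - <<'E'
from h import *
a,b,w=grab("scene"),grab("side"),grab("wrist")
import pickle; pickle.dump([a,b,w],open("v2.pkl","wb"))
f=lambda c,x,y:cv2.resize(c["img"][y:y+75,x:x+100],(400,300),interpolation=cv2.INTER_CUBIC)
save("c2.png",np.clip(1.5*np.vstack([np.hstack([f(a,210,150),f(b,215,140)]),np.hstack([cv2.resize(w["img"],(400,300))]*2)]),0,255).astype(np.uint8))
print(arm.state()["tool_pos"],arm.state()["force"])
E
```

```text
time: 9.72
tool_pos: [0.5351, 0.039, 0.0898]
ee_rot: [2.221, 2.221, 0.0]
force: [-11.2, 1.0, 33.6]
gripper_width: 0.0275
grasp_force: 60.0
[0.53509845 0.03899668 0.08980064] [-11.22636974   1.14620988  33.13550146]
```

View pics/c2.png

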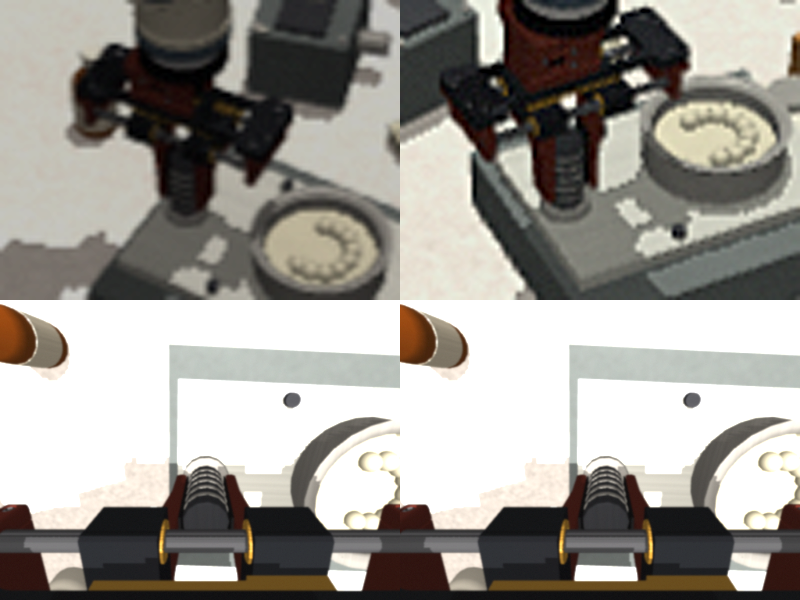

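The collar sits flat on the carriage plate at crop pixels (183,208) and (567,212). There was a hard stop at 34 N, at the predicted height, so the drift is home. I'll release it, retreat, and look over the switch.

```bash
python3 -m jog '[0,0,0,0,0,-5,27.5, 0,0,0,0,0,-5,60, 0,0,0,0,0,-5,60, 0,0,0,0,0,-5,60, 0,0,0,0,0,-5,60, 0,0,0,0,0,-30,60, 0,0,0,0,0,-75,60, 0,0,0,0,0,-130,60, 0,0,-0.1,50,-4,-180,60, 0,0,-0.2,100,-8,-215,60, 0,0,-0.21,150,-12,-215,60, 0,0,-0.21,200,-16,-215,60, 0,0,-0.21,250,-20,-215,60, 0,0,-0.21,300,-24,-215,60, 0,0,-0.21,326,-25,-215,60, 0,0,-0.21,326,-25,-215,60, 0,0,-0.21,326,-25,-215,60]'
python3 - <<'E'
from h import *
s=arm.state(); a,b,w=grab("scene"),grab("side"),grab("wrist")
import pickle; pickle.dump([a,b,w],open("v3.pkl","wb"))
f=lambda c,x,y:cv2.resize(c["img"][y:y+75,x:x+100],(400,300),interpolation=cv2.INTER_CUBIC)
save("c3.png",np.clip(1.5*np.vstack([np.hstack([f(a,210,150),f(b,215,140)]),np.hstack([cv2.resize(w["img"],(400,300)),f(b,170,90)])]),0,255).astype(np.uint8))
print(s["force"])
for n,c in(("a",a),("b",b),("w",w)):
    P=cloud(c)
    def sel(x0,x1,y0,y1,z0,z1): x,y,z=P[...,0],P[...,1],P[...,2]; return P[(x>x0)&(x<x1)&(y>y0)&(y<y1)&(z>z0)&(z<z1)]
    r=lambda t:(len(t),)+tuple(np.round(q,1) for q in cv2.minAreaRect((t[:,:2]*1000).astype(np.float32))) if len(t)>5 else 0
    t=sel(.49,.58,0,.08,.13,.15); print(n,"drift top",r(t),t.mean(0) if len(t) else 0)
    t=sel(.43,.61,.24,.42,.079,.089); print(" switch top",r(t))
    t=sel(.42,.62,.34,.46,.16,.2); print(" grip",r(t),t.max(0) if len(t) else 0)
E
```

```text
time: 12.0
tool_pos: [0.51, 0.3639, 0.3014]
ee_rot: [1.977, 2.441, -0.002]
force: [0.4, 0.1, -0.3]
gripper_width: 0.06
grasp_force: 0.0
[ 0.44262148  0.10121919 -0.33822517]
a drift top (50, array([534.7,  36.6]), array([26.4, 28.8]), np.float64(4.7)) [0.53537242 0.03512879 0.13957609]
 switch top (281, array([517.4, 332.9]), array([101. , 137.6]), np.float64(12.6))
 grip (94, array([502.8, 399.1]), array([40.6, 40.8]), np.float64(14.9)) [0.5240954  0.42228308 0.19675274]
b drift top (59, array([534.7,  36.8]), array([31. , 24.2]), np.float64(61.8)) [0.53371994 0.03486029 0.13607827]
 switch top (419, array([517.5, 332.5]), array([102.5, 134. ]), np.float64(12.9))
 grip (125, array([503.1, 394.5]), array([40.6, 39.5]), np.float64(10.6)) [0.52415509 0.41549299 0.19275004]
w drift top 0 0
 switch top (3098, array([518.9, 337.2]), array([100. , 127.8]), np.float64(12.4))
 grip (1302, array([504.6, 403. ]), array([39.8, 36. ]), np.float64(12.1)) [0.52571116 0.42445843 0.19143975]
```

View pics/c3.png

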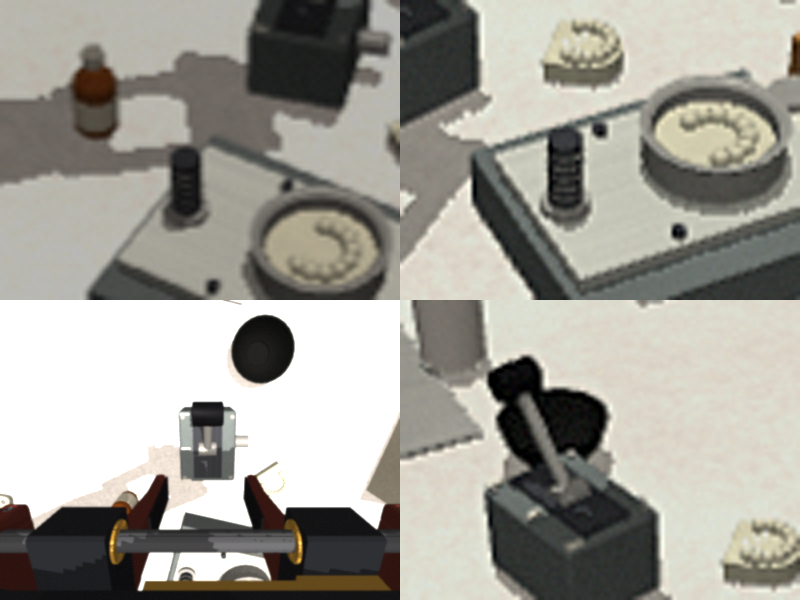

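The drift stands home with its collar on the plate. In the wrist quarter the lever grip is at (207,413), still leaning to +y, and the bowl at (263,348) is clear.

```bash
python3 -m jog '[0,0,0,40,3,0,60, 0,0,0,40,3,40,60, 0,0,0,40,3,90,60, 0,0,0,40,3,125,60, 0,0,0,40,3,144,60, 0,0,0,40,3,144,60, 0,0,0,40,3,144,60, 0,0,0,40,3,144,30, 0,0,0,40,3,144,30, 0,0,0,40,3,144,30, 0,0,0,40,3,144,30]' 12
```

```text
time: 13.52
tool_pos: [0.5039, 0.405, 0.1585]
ee_rot: [-1.976, -2.442, 0.001]
force: [-4.9, -0.7, 5.2]
gripper_width: 0.0401
grasp_force: 12.0
```

```bash
python3 -m jog '[0,0,0,-8,0,-5.5,30, 0,0,0,-16,0,-10,30, 0,0,0,-31,0,-17,30, 0,0,0,-46,0,-21.5,30, 0,0,0,-57,0,-23.3,30, 0,0,0,-68,0,-23.8,30, 0,0,0,-68,0,-23.8,30, 0,0,0,-68,0,-23.8,30]'
python3 - <<'E'
from h import *
a,b,w=grab("scene"),grab("side"),grab("wrist")
import pickle; pickle.dump([a,b,w],open("v4.pkl","wb"))
for n,c in(("a",a),("b",b),("w",w)):
    P=cloud(c)
    x,y,z=P[...,0],P[...,1],P[...,2]
    u=(x-.5189)*.978+(y-.3372)*.2113; v=-(x-.5189)*.2113+(y-.3372)*.9774
    m=(abs(u)<.004)&(abs(v)<.09)&(z>.1)&(z<.23); t=np.stack([u,v,z],-1)[m]
    for lo in np.arange(.1,.22,.02):
        k=t[(t[:,2]>=lo)&(t[:,2]<lo+.02)]; print(n,round(lo,2),len(k),k.min(0).round(4) if len(k) else "",k.max(0).round(4) if len(k) else "")
E
```

```text
time: 14.52
tool_pos: [0.5187, 0.337, 0.1818]
ee_rot: [1.976, 2.441, -0.003]
force: [-4.7, -2.4, 4.9]
gripper_width: 0.0401
grasp_force: 12.0
a 0.1 11 [-0.0039 -0.0178  0.1011] [0.0032 0.0064 0.1196]
a 0.12 9 [-0.0039 -0.0081  0.1204] [0.0031 0.0042 0.1394]
a 0.14 8 [-0.0018 -0.004   0.1403] [0.0028 0.0023 0.1586]
a 0.16 11 [-0.0027 -0.0073  0.1634] [0.0034 0.0086 0.1798]
a 0.18 7 [-0.0023 -0.0048  0.1814] [0.0028 0.0093 0.1959]
a 0.2 14 [-0.0038 -0.0087  0.2002] [0.0035 0.0182 0.2168]
b 0.1 11 [-0.004  -0.0103  0.1003] [ 0.0004 -0.0021  0.1188]
b 0.12 12 [-0.0037 -0.0077  0.1201] [0.004  0.0096 0.1358]
b 0.14 9 [-0.0023 -0.0037  0.1407] [0.003  0.003  0.1569]
b 0.16 9 [-0.003  -0.0049  0.1621] [0.0033 0.0081 0.1777]
b 0.18 7 [-0.0035 -0.0064  0.1814] [0.0024 0.0011 0.1942]
b 0.2 17 [-0.0034 -0.0083  0.2003] [0.0039 0.015  0.215 ]
w 0.1 47 [-0.0039  0.0058  0.1   ] [0.004  0.0088 0.12  ]
w 0.12 54 [-0.0036  0.0075  0.1205] [0.0037 0.0104 0.1397]
w 0.14 54 [-0.004   0.0097  0.1402] [0.0034 0.0122 0.1559]
w 0.16 0  
w 0.18 46 [-0.004   0.0249  0.1932] [0.0038 0.0261 0.2   ]
w 0.2 873 [-0.004  -0.0051  0.2001] [0.004  0.0263 0.2164]
```

```bash
cat > lev.py <<'E'
from h import *
print(arm.state()["time"],arm.state()["tool_pos"])
w=grab("wrist"); P=cloud(w)
x,y,z=P[...,0],P[...,1],P[...,2]
u=(x-.5189)*.978+(y-.3372)*.2113; v=-(x-.5189)*.2113+(y-.3372)*.9774
t=np.stack([u,v,z],-1)
k=t[(abs(u)<.003)&(abs(v)<.05)&(z>.105)&(z<.152)]; p=np.polyfit(k[:,2],k[:,1],1); print("rod slope->theta",np.arctan(p[0]),"centre at pivot h",np.polyval(p,.09)-.0065, len(k))
g=t[(abs(u)<.008)&(abs(v)<.1)&(z>.15)&(z<.22)]
if len(g)>50:
    A=np.c_[2*g[:,1],2*g[:,2],np.ones(len(g))]; s=np.linalg.lstsq(A,(g[:,1:]**2).sum(1),rcond=None)[0]
    print("grip circle",s[:2],"r",np.sqrt(s[2]+s[0]**2+s[1]**2),"theta",np.arcsin(s[0]/.11), len(g), "vmax,zmax",np.percentile(g[:,1],99.5),np.percentile(g[:,2],99.5))
E
python3 lev.py; python3 -m jog '[0,0,0,-5,0,0,30, 0,0,0,-9,0,0,30, 0,0,0,-9,0,0,30, 0,0,0,-9,0,0,30]'; python3 lev.py
```

```text
14.675 [0.51867666 0.33709455 0.18178022]
rod slope->theta 0.10163271873873368 centre at pivot h -0.001210176876408225 100
grip circle [0.00504322 0.18721494] r 0.027565580872747346 theta 0.045863521200444735 1852 vmax,zmax 0.02610781749332095 0.21610893247768487
time: 15.22
tool_pos: [0.5205, 0.3291, 0.1816]
ee_rot: [1.976, 2.442, -0.002]
force: [-4.8, -1.4, 4.0]
gripper_width: 0.0398
grasp_force: 12.0
15.225 [0.5204504  0.32906098 0.18159574]
rod slope->theta 0.0339083776946846 centre at pivot h -0.0012274899554813954 117
grip circle [-0.00278337  0.18629983] r 0.029045016588004104 theta -0.025306074038102064 1932 vmax,zmax 0.018527318439070163 0.21665152864685608
```

```bash
python3 -m jog '[0,0,0,-2,0,0,30, 0,0,0,-4,0,0,30, 0,0,0,-4,0,0,30, 0,0,0,-4,0,0,30]'; python3 lev.py;  python3 -m jog '[0,0,0,0,0,0,60, 0,0,0,0,0,0,60, 0,0,0,0,0,0,60, 0,0,0,0,0,0,60]'; python3 lev.py
```

```text
time: 15.78
tool_pos: [0.5212, 0.3255, 0.1814]
ee_rot: [-1.976, -2.442, 0.001]
force: [-4.8, 0.3, 1.5]
gripper_width: 0.0399
grasp_force: 12.0
15.775 [0.521214   0.32548744 0.18136073]
rod slope->theta 0.004065420570760454 centre at pivot h -0.0012320083021881353 128
grip circle [-0.00590429  0.18644195] r 0.028807746172516267 theta -0.05370118591949976 1992 vmax,zmax 0.015243955860408538 0.21667144340069322
time: 16.32
tool_pos: [0.5217, 0.3255, 0.1815]
ee_rot: [1.976, 2.442, 0.0]
force: [0.8, -0.1, 0.3]
gripper_width: 0.0602
grasp_force: 0.0
16.325 [0.52168888 0.32552429 0.18152219]
rod slope->theta 0.0023022445763474374 centre at pivot h -0.0011380957677376447 124
grip circle [-0.00563433  0.18645168] r 0.028696838833024745 theta -0.05124363831884272 1997 vmax,zmax 0.015275121461939272 0.2167092509833025
```

```bash
python3 -m jog '[0,0,0,5,0,0,60, 0,0,0,10,0,0,60, 0,0,0,10,0,0,60, 0,0,0,10,0,0,60, 0,0,0,10,0,0,60, 0,0,0,10,0,0,60, 0,0,0,10,0,0,60, 0,0,0,10,0,0,60, 0,0,0,10,0,0,60, 0,0,0,10,0,0,60, 0,0,0,10,0,0,60, 0,0,0,10,0,0,60, 0,0,0,10,0,0,60, 0,0,0,10,0,0,60, 0,0,0,10,0,0,60, 0,0,0,10,0,0,60, 0,0,0,10,0,0,60, 0,0,0,10,0,0,60, 0,0,0,10,0,0,60, 0,0,0,10,0,0,60]'; python3 lev.py
```

```text
time: 18.88
tool_pos: [0.5194, 0.3353, 0.1815]
ee_rot: [-1.976, -2.442, 0.0]
force: [-0.4, 1.0, -0.7]
gripper_width: 0.06
grasp_force: 0.0
18.875 [0.51937283 0.33531207 0.18147737]
rod slope->theta 0.0029128874794229075 centre at pivot h -0.0011563277058408072 135
grip circle [-0.00624866  0.18717591] r 0.028284595322726737 theta -0.05683655035342661 1993 vmax,zmax 0.015279903154857222 0.21667323371082287
```

The lever rested upright (about 0.003 rad) for more than 2.5 s. Now I'll throw it to the -y side.

```bash
python3 -m jog '[0,0,0,0,0,0,30, 0,0,0,0,0,0,30, 0,0,0,0,0,0,30, 0,0,0,0,0,0,30, 0,0,0,-11,0,0.5,30, 0,0,0,-22,0,2,30, 0,0,0,-33,0,5,30, 0,0,0,-43,0,9,30, 0,0,0,-53,0,14,30, 0,0,0,-62,0,19,30, 0,0,0,-71,0,26,30, 0,0,0,-77,0,30,30, 0,0,0,-82,0,33,30, 0,0,0,-82,0,33,30]' 20; python3 lev.py
python3 - <<'E'
from h import *
w=grab("wrist");P=cloud(w);x,y,z=P[...,0],P[...,1],P[...,2]
u=(x-.5189)*.978+(y-.3372)*.2113; v=-(x-.5189)*.2113+(y-.3372)*.9774
t=np.stack([u,v,z],-1);k=t[(abs(u)<.003)&(v>-.06)&(v<.03)&(z>.1)&(z<.16)]
print(len(k)); 
for lo in np.arange(.1,.16,.01):
    q=k[(k[:,2]>lo)&(k[:,2]<lo+.01)]; print(lo,len(q),np.median(q[:,1]) if len(q) else 0)
E
```

```text
time: 20.68
tool_pos: [0.5363, 0.2567, 0.1494]
ee_rot: [-1.976, -2.439, -0.004]
force: [-8.1, 8.7, 8.7]
gripper_width: 0.0399
grasp_force: 20.0
20.675 [0.53628844 0.2566982  0.14936522]
rod slope->theta -0.6980238593711813 centre at pivot h 0.0005649464458317493 680
grip circle [-0.07223158  0.16550725] r 0.02289408500136169 theta -0.7163692212788229 2671 vmax,zmax -0.043951303058335126 0.1905620592943534
971
0.1 184 -0.002686257728907059
0.11 119 -0.013982289857058558
0.12 132 -0.022204541252803967
0.13 159 -0.03065544062107253
0.13999999999999999 171 -0.038985907469106566
0.14999999999999997 206 -0.04776343532460475
```

```bash
python3 -m jog '[0,0,0,0,0,0,60, 0,0,0,0,0,0,60, 0,0,0,0,0,0,60, 0,0,0,0,0,0,60, 0,0,0,0,0,-30,60, 0,0,0,0,0,-70,60, 0,0,0,0,0,-120,60, 0,0,0,0,0,-150,60, 0,0,0,0,0,-150,60, 0,0,0,0,0,-150,60]'
python3 lev.py; python3 - <<'E'
from h import *
a,b=grab("scene"),grab("side")
f=lambda c,x,y:cv2.resize(c["img"][y:y+75,x:x+100],(400,300),interpolation=cv2.INTER_CUBIC)
save("c5.png",np.vstack([np.hstack([cv2.resize(a["img"],(400,300)),cv2.resize(b["img"],(400,300))]),np.hstack([f(b,175,100),f(b,215,140)])]))
E
```

```text
time: 22.02
tool_pos: [0.5359, 0.2548, 0.2972]
ee_rot: [-1.976, -2.441, 0.002]
force: [0.5, -0.4, -0.3]
gripper_width: 0.0604
grasp_force: 0.0
22.025 [0.53585799 0.25477073 0.2972041 ]
rod slope->theta -0.6989081913256061 centre at pivot h 0.00048583063144329915 190
grip circle [-0.07205159  0.16520262] r 0.023272884881909598 theta -0.7142017446726862 668 vmax,zmax -0.043863054435479394 0.19083795297740946
```

View pics/c5.png

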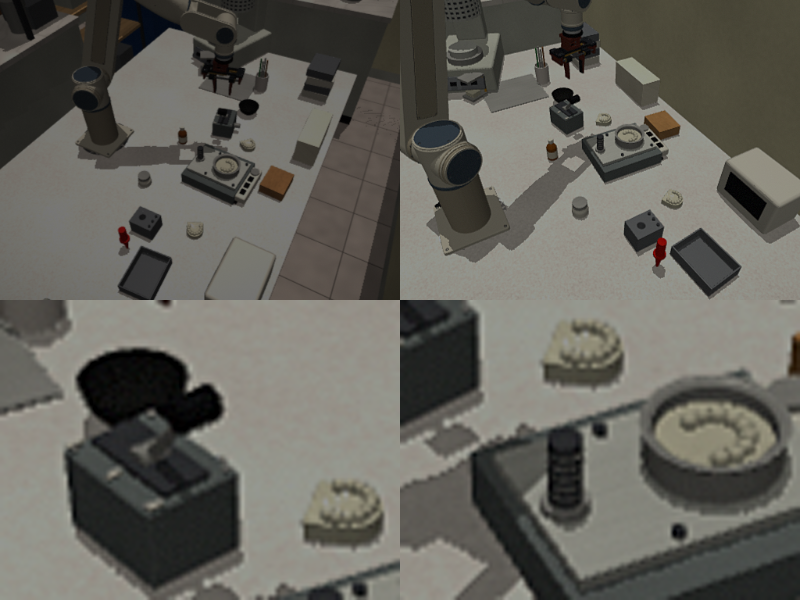

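The lever lies on the opposite side at about -0.70 rad, with its grip at crop pixel (200,405). The drift is home at (565,475), and the bystanders are where they were.

```bash
python3 -c "
from cell import arm
print(arm.finish_job())"
```

```text
the job is handed in; nothing more can be done
None
```

The job is handed in at about 22 s of the 67 s allowed: the drift is home on its collar, and after more than 2.5 s at upright centre-off the lever was thrown to its opposite stop (about -0.70 rad) and released, with the other things left where they were.

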